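# Wedge the rocking engraving stand

### The job

The blue-grey engraving stand rocks because the yellow foot under its red-dotted corner is too short. Push the green wedge along the bench, thin end first, under that foot until the stand sits level on all its feet and no longer rocks, then press firmly (about 10 N) down on the red dot for a second to prove that it stays still. Only push and press: do not lift the wedge or the stand, do not shove the stand out of place, do not disturb the tin, the hammer or the engraving pen, and finish with the hand clear.

Things in the scene. Friction and masses are not known exactly. Their poses are not given: they have to be found in the camera images.
- stand: Engraving stand: loose blue-grey steel box, about 2.4 kg, 240 (its x) by 200 (its y) mm, copper plate on top. Origin: under its centre, level with the bottoms of the three black feet (the bench); z up. Box from 30 to 82 mm above the bench. Ball feet at x = +-100, y = +-80 mm; the one at +100, +80 is the short yellow one. At rest it stands level on the black feet; one of them lifts as it rocks
- pad: Red dot: hard disc, 36 mm across, 4 mm thick, fixed on the stand at its x = +100, y = +80 mm, straight above the short foot. Origin: centre of its underside; its top is 86 mm above the bench when level. Unwedged, 2 to 3 N here rocks the stand down by the foot's gap, and it rocks back when let go; wedged, it takes 25 N without rocking
- foot_ball (a point): Centre of the ball end (radius 11 mm) of the short yellow foot. The foot's bottom is 11 mm under it and hangs 7 to 14 mm above the bench when the stand is level (differs from start to start, fixed during a run)
- wedge: Green plastic wedge, 0.15 kg, loose: 130 mm long (its y), 60 mm wide (its x). Thin end (3 mm high) at y = -65; heel, a flat upright face 27 mm high, at y = +65 mm. Origin: centre of its underside; z up. Starts beside the stand's +y side, thin end roughly to the short foot, way clear. Sliding it takes 1 to 2 N; 4 N more once it is snug under the foot; some 10 N shoves the stand along
- wedge_slope (a point): Centre of the wedge's sloping upper face, 15 mm above the wedge's underside. Its x is the wedge's x, its y runs up the slope towards the heel, its z is square to the slope (slope 10.5 degrees). The yellow foot touches the slope when foot_ball is 11 mm from it along this z
- tin: Bystander: round blue-banded tin, 62 mm in diameter, 75 mm high, standing. Origin: centre of its underside
- hammer: Bystander: hammer lying flat, 240 mm long. Origin near its middle, at the bench
- engraver: Bystander: engraving pen (black, 28 mm thick, its top 66 mm above the bench) fixed in a wooden cradle 70 by 160 mm. Origin: centre of the cradle's underside
Not all that is in view belongs to the job. Several things look just like the wedge: the one meant starts farthest to the robot's left.

How it is judged:
By the outcome, as a careful person would: the job done as asked, in the order asked, and still so for the second after the job is handed in, with the robot touching nothing.
It also fails if it takes over 58 s, if anything falls off the work surface, if the arm or the gripper's body presses on something with over 40 N, if the wrist force passes 120 N, or if a joint passes its speed limit or range.

### The arm

A 6-joint arm with a two-finger parallel gripper is mounted at the origin on the work surface. World frame = base frame: x ahead of the robot, y to its left, z up, the work surface at z = 0. Lengths are in m, angles in rad, forces in N, time in s.
With the tool pointing down it reaches from about 0.325 to 0.9 m from the base axis. Payload 6.1 kg.
Tool frame: the origin (TCP) lies between the finger pads; the fingertips stand 19 mm ahead of it and the grasp point (between the pads) is the TCP (r.tip_extent is the distance from the TCP to the fingertips, in m); x points along the fingers, z is the direction in which the jaws open and shut, and the axes are right-handed (so a half turn about x gives the same grasp; the last joint's range is limited). The gripper opens to 87 mm and grips with 3 to 60 N. Pads are 19 mm wide; open, the fingers measure 117 mm over their backs; the gripper's body (75 mm by 190 mm) begins 51 mm behind the grasp point.
Start: joints at [-1.421, 0.22, 1.526, -0, 1.395, -0.126], TCP at [0.17, -0.601, 0.242] pointing down, gripper open.
Joint ranges: [-2.98, 2.98], [-0.91, 2.08], [0.09, 2.57], [-1.24, 4.39], [0.2, 2.65], [-2.68, 2.68]. Speed limits (rad/s): [2.57, 2.57, 3.01, 3.14, 3.14, 3.14].

### API

Orientations are given as a 3x3 rotation matrix whose columns are the frame's x, y, z axes.
In Python, from workcell import read_state, imaging, job_done, r gives the robot as it stands. The module is installed in compiled form; this text tells all that it offers.
- The arm moves only by the tool arm_command, never from a script. Its arguments are lists of equal length, an entry for each row: "twist": the turn, a rotation vector about the tool's x, y, z in degrees, a list of three; "translation": the shift along the tool's x, y, z in mm, a list of three; "grip": the finger opening in mm, from 0 to 87. A call has 1 to 8 rows; each row is the pose to reach, as a shift and turn from the pose commanded when the call began, along the tool's axes at that moment; what a row does not reach only later rows make up. A row lasts 1/10 s, in which the tool goes at most 50 mm and 8.59 degrees, less where a joint would pass 70% of its speed; a pose out of reach is approached as far as the arm can. A call with a gripper value outside its range is refused whole. The fingers move at their own pace and stop on an object; the grip force is fixed at half the most. Time passes only in rows, so rows that repeat a pose let the fingers close. It gives the time, the measured TCP pose, the force and the opening at its end, in the units of the state.
- read_state(): the state, without advancing time (a new reading comes with each control period).
- imaging.capture(name): name is "side" or "top"; returns the picture (480x640x3 uint8, red, green, blue); there is no depth.
- imaging.get_calibration(name): a dict with "vfov" (degrees; the focal length in pixels is half the picture's height over the tangent of half this angle, whatever the lens; pixels are square), "cx", "cy" (the principal point, pixels), "world_from_camera" (4x4, takes a point from camera to world coordinates). Camera axes: x right, y down, z forward; pixel columns grow to the right and rows downward; lengths in m; the calibration is good to about 2 mm. A picture is of the moment at which its call begins. get_calibration takes no time and is no camera call.
- job_done(): hands the job in, once; it reports no verdict.
The state is a dict: "t": time; "q": joint angles; "dq": joint speeds; "joint_efforts": joint torques, N m; "position": TCP position; "eef_rot": TCP orientation; "wrist_force": force on the tool from outside, world axes, zero at the start; "moment": the same for the moment, N m; "gripper_width": opening from 0.0 (shut) to 1.0 (fully open).
Only numpy, scipy, OpenCV 4.12 (cv2) and the standard library are available. Lean on these libraries where they do the work, as an engineer would, in place of code of your own. Each camera call takes 0.05 s, during which the arm holds its last target.

## Working session

There is one attempt and no reset: what is moved stays moved. The work goes in short steps, Python scripts to look and compute and a tool call to move; the robot and the scene stay as the last step left them, time stands still between calls to the robot, and variables do not carry over. Pictures are saved under pics/ and viewed, and the job is handed in when it is done.

Besides the shell and the picture viewer there is one more tool, called after "Request:" by a JSON object that holds its "api" and its "payload", one argument or row to a line. arm_command: Moves the arm, as the interface text tells. Its arguments: {"type":"object","properties":{"twist":{"type":"array"},"translation":{"type":"array"},"grip":{"type":"array"}},"required":["twist","translation","grip"]}

```bash
mkdir -p pics; python3 - <<'E'
from workcell import read_state, imaging, r
import cv2, numpy as np
s=read_state();print(s['t'],s['position'],s['eef_rot'],s['wrist_force'],s['gripper_width'],r.tip_extent)
for n in('side','top'):
    im=imaging.capture(n);cv2.imwrite(f'pics/{n}0.png',im[:,:,::-1]);print(n,imaging.get_calibration(n))
E
```

```text
0.0 [ 0.17009754 -0.60080525  0.24043023] [[-2.85362959e-04  9.62217367e-01  2.72282312e-01]
 [ 1.93126712e-03  2.72282345e-01 -9.62215462e-01]
 [-9.99998094e-01  2.51269225e-04 -1.93599806e-03]] [-0.52286282  0.84068448 -0.22330009] 0.9960116689297347 0.019
side {'vfov': 53.22243830167676, 'cx': 316.1483587748689, 'cy': 244.80846248225384, 'world_from_camera': array([[ 8.07355500e-01, -4.27792582e-01,  4.06411863e-01,
         2.44423404e-01],
       [-5.90064748e-01, -5.86294418e-01,  5.55051753e-01,
        -6.58759541e-01],
       [ 8.29984001e-04, -6.87933400e-01, -7.25773345e-01,
         7.76174021e-01],
       [ 0.00000000e+00,  0.00000000e+00,  0.00000000e+00,
         1.00000000e+00]])}
top {'vfov': 44.61179302439851, 'cx': 312.40799168665205, 'cy': 244.77500892094722, 'world_from_camera': array([[-0.0170143 , -0.98523084,  0.17038398,  0.40666819],
       [-0.99944714,  0.02162693,  0.02525251, -0.15684823],
       [-0.02856443, -0.16986012, -0.98505412,  1.21159875],
       [ 0.        ,  0.        ,  0.        ,  1.        ]])}
```

View pics/side0.png

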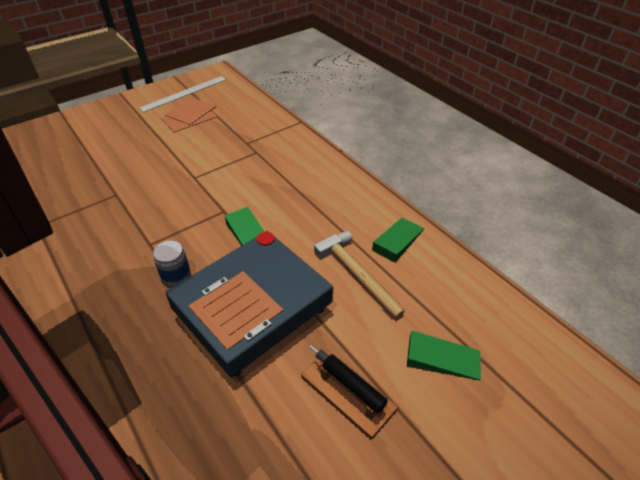

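View pics/top0.png

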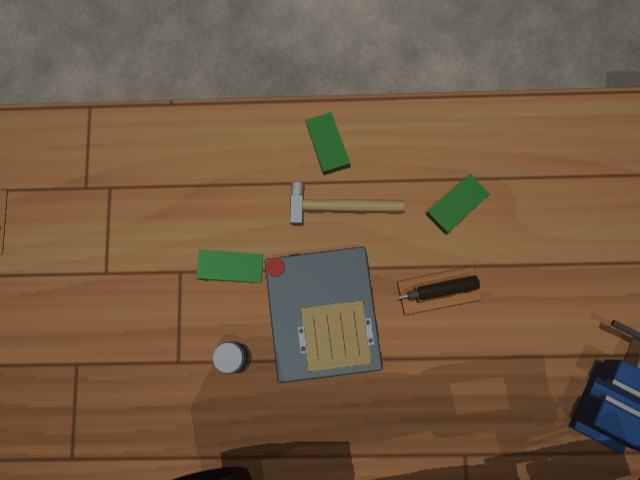

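The target wedge is the leftmost one in top view, at about (230,266). The stand's red dot is at (275,267), the tin at (230,357), and the hammer head at (297,203). I'll enlarge these.

```bash
python3 - <<'E'
import cv2
a=cv2.imread('pics/top0.png')[235:395,185:395];cv2.imwrite('pics/top0c.png',cv2.resize(a,None,fx=3.8,fy=3.75,interpolation=cv2.INTER_CUBIC))
a=cv2.imread('pics/top0.png')[240:300,185:305];cv2.imwrite('pics/top0d.png',cv2.resize(a,None,fx=6.6,fy=6.6,interpolation=cv2.INTER_CUBIC))
a=cv2.imread('pics/side0.png')[195:275,215:345];cv2.imwrite('pics/side0c.png',cv2.resize(a,None,fx=6,fy=6,interpolation=cv2.INTER_CUBIC))
E
```

```text
(no output)
```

View pics/top0c.png

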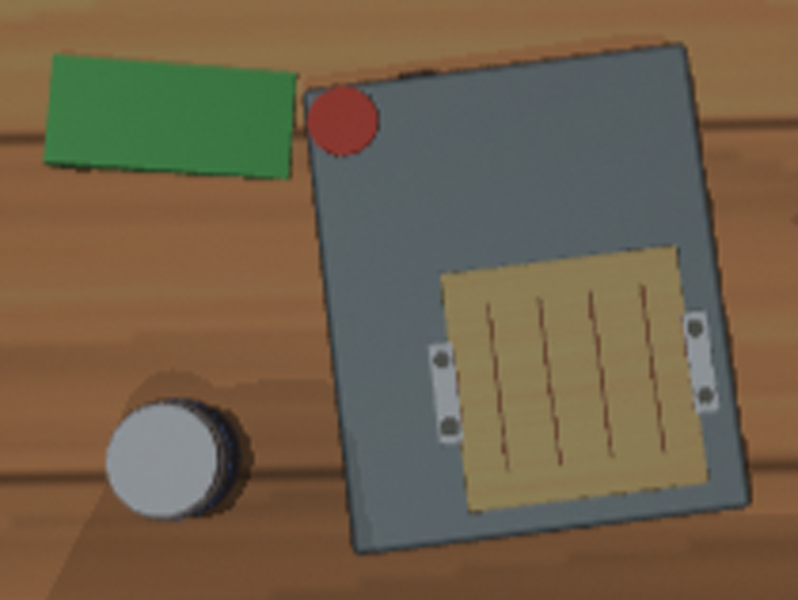

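View pics/top0d.png

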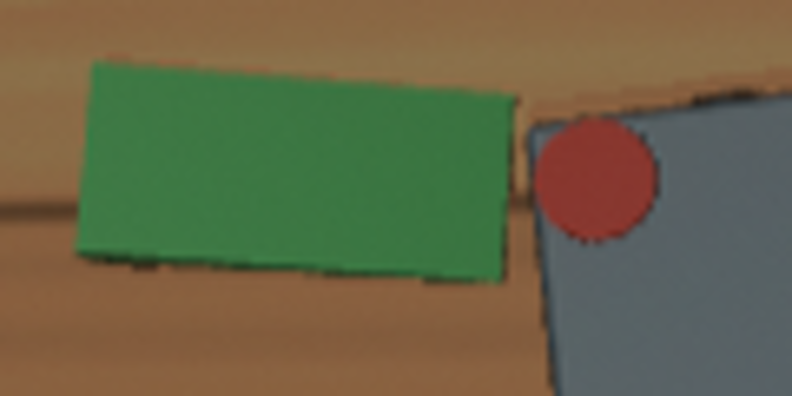

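View pics/side0c.png

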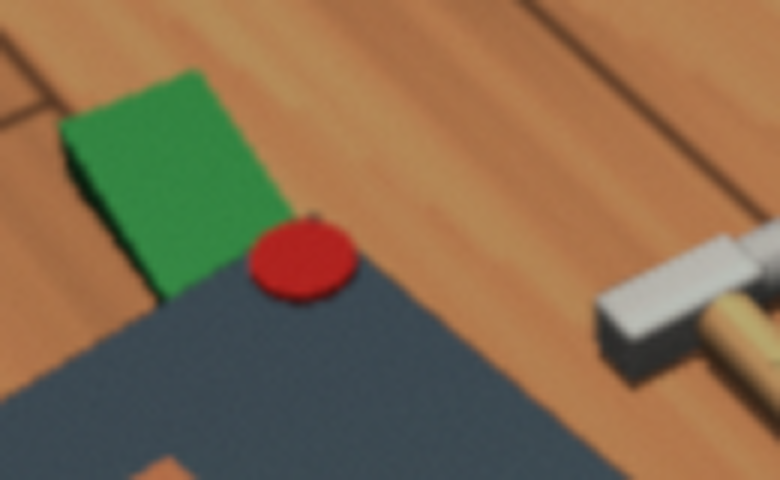

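```bash
cat > h.py <<'E'
import numpy as np
from workcell import read_state, imaging, r
def ray(n,u,v,z):
    c=imaging.get_calibration(n);f=240/np.tan(np.radians(c['vfov']/2));T=c['world_from_camera']
    d=T[:3,:3]@np.array([(u-c['cx'])/f,(v-c['cy'])/f,1]);o=T[:3,3]
    return o+d*(z-o[2])/d[2]
def proj(n,p):
    c=imaging.get_calibration(n);f=240/np.tan(np.radians(c['vfov']/2));T=c['world_from_camera']
    q=T[:3,:3].T@(np.asarray(p)-T[:3,3]);return np.array([c['cx']+f*q[0]/q[2],c['cy']+f*q[1]/q[2]])
def crop(n,X,Y,ox,oy,sx,sy,z): return ray(n,(X+.5)/sx-.5+ox,(Y+.5)/sy-.5+oy,z)
E
python3 - <<'E'
from h import *
np.set_printoptions(precision=4,suppress=True)
W=[crop('top',X,Y,185,240,6.6,6.6,z)[:2] for X,Y,z in((93,62,.027),(78,255,.027),(516,97,.003),(503,281,.003))]
S=[crop('top',X,Y,185,235,3.8,3.75,.082)[:2] for X,Y in((305,92),(684,44),(748,505),(357,552))]
P=crop('top',343,120,185,235,3.8,3.75,.086)
print('W',*W);h=(W[0]+W[1])/2;t=(W[2]+W[3])/2
print('heel',h,'thin',t,np.linalg.norm(h-t),np.linalg.norm(W[0]-W[1]),np.degrees(np.arctan2(*(h-t)[::-1])))
print('S',*S,[np.linalg.norm(S[i]-S[(i+1)%4]) for i in range(4)],np.mean(S,0))
c=np.mean(S,0); ux=(S[0]+S[1]-S[2]-S[3]);ux/=np.linalg.norm(ux);uy=np.array([-ux[1],ux[0]])
print('ux',ux,np.degrees(np.arctan2(ux[1],ux[0])),'foot',c+.1*ux+.08*uy,'dot',P)
print('side dot',crop('side',303,255,215,195,6,6,.086))
Ws=[crop('side',X,Y,215,195,6,6,z)[:2] for X,Y,z in((197,70,.027),(62,123,.027))];print('side heel',Ws)
print('tin',crop('top',165,460,185,235,3.8,3.75,.075), 'side tin',ray('side',168,249,.075))
print('hammer head',ray('top',297,182,.02),ray('top',297,223,.02),ray('top',405,206,.02))
E
```

```text
W [0.6079 0.1086] [0.5473 0.1123] [ 0.5978 -0.0214] [ 0.5392 -0.0171]
heel [0.5776 0.1104] thin [ 0.5685 -0.0193] 0.13000358892325917 0.06072077652039656 85.9738306543231
S [ 0.5755 -0.0344] [ 0.5967 -0.2299] [ 0.3611 -0.254 ] [ 0.341  -0.0596] [np.float64(0.196623634517484), np.float64(0.23679779542894683), np.float64(0.19548054758303382), np.float64(0.2358409064289322)] [ 0.4686 -0.1445]
ux [0.9946 0.1042] 5.981569700142751 foot [ 0.5597 -0.0545] dot [ 0.5598 -0.0543  0.086 ]
side dot [ 0.5604 -0.0529  0.086 ]
side heel [array([0.6076, 0.1087]), array([0.5506, 0.113 ])]
tin [0.388  0.0377 0.075 ] side tin [0.391  0.0428 0.075 ]
hammer head [ 0.7478 -0.0961  0.02  ] [ 0.6595 -0.095   0.02  ] [ 0.6905 -0.3205  0.02  ]
```

```bash
cat >> h.py <<'E'
from scipy.spatial.transform import Rotation as Ro
w=np.array([.070,.9975,0])
def goto(p,wy=w):
    "shift (mm) and twist (deg) in tool axes to TCP p, tool down, tool z along wedge +x"
    s=read_state();R=s['eef_rot']
    x=np.array([0,0,-1.]);z=np.array([wy[1],-wy[0],0]);z/=np.linalg.norm(z);y=np.cross(z,x)
    print('t',s['t'],'pos',s['position'].round(4),'F',s['wrist_force'].round(2),'g',s['gripper_width'])
    print('shift',(R.T@(np.asarray(p)-s['position'])*1000).round(1),'twist',np.degrees(Ro.from_matrix(R.T@np.c_[x,y,z]).as_rotvec()).round(2),'tool y',y)
E
python3 -c "
from h import *
goto([.5804,.1503,.15])"
```

```text
t 0.1 pos [ 0.1701 -0.6009  0.2406] F [0.38 0.04 1.15] g 0.9982626941066935
shift [  91.8  599.3 -610.9] twist [-7.018e+01 -8.000e-02 -7.000e-02] tool y [0.07000328 0.99754676 0.        ]
```

Request:
{"api": "arm_command", "payload": {
  "twist": [
    [-70.2,0,0],
    [-70.2,0,0],
    [-70.2,0,0],
    [-70.2,0,0],
    [-70.2,0,0],
    [-70.2,0,0],
    [-70.2,0,0],
    [-70.2,0,0]
  ],
  "translation": [
    [0,600,-611],
    [0,600,-611],
    [0,600,-611],
    [0,600,-611],
    [0,600,-611],
    [0,600,-611],
    [0,600,-611],
    [0,600,-611]
  ],
  "grip": [24,24,24,24,24,24,24,24]
}}

```text
t: 0.9
position: [0.3625, -0.2484, 0.2413]
eef_rot: [[0.0, 0.089, 0.996], [0.0, 0.996, -0.089], [-1.0, 0.0, 0.0]]
wrist_force: [0.5, -0.4, 0.3]
gripper_width: 0.358
```

```bash
python3 -c "
from h import *
goto([.5804,.1503,.24])"
```

```text
t 0.9 pos [ 0.3625 -0.2484  0.2413] F [ 0.54 -0.42  0.29] g 0.35751665333068694
shift [  1.4 416.6 181.5] twist [-1.11  0.01 -0.01] tool y [0.07000328 0.99754676 0.        ]
```

Request:
{"api": "arm_command", "payload": {
  "twist": [
    [-1,0,0],
    [-1,0,0],
    [-1,0,0],
    [-1,0,0],
    [-1,0,0],
    [-1,0,0],
    [-1,0,0],
    [-1,0,0]
  ],
  "translation": [
    [0,416,181],
    [0,416,181],
    [0,416,181],
    [0,416,181],
    [0,416,181],
    [0,416,181],
    [0,416,181],
    [0,416,181]
  ],
  "grip": [24,24,24,24,24,24,24,24]
}}

```text
t: 1.7
position: [0.5562, 0.1017, 0.2411]
eef_rot: [[-0.0, 0.077, 0.997], [-0.0, 0.997, -0.077], [-1.0, -0.0, -0.0]]
wrist_force: [0.4, -1.3, 0.2]
gripper_width: 0.277
```

```bash
python3 -c "
from h import *
goto([.5804,.1503,.24])"
```

```text
t 1.7 pos [0.5562 0.1017 0.2411] F [ 0.38 -1.29  0.22] g 0.27736638684629233
shift [ 1.1 50.3 20.4] twist [-0.41 -0.02  0.02] tool y [0.07000328 0.99754676 0.        ]
```

Request:
{"api": "arm_command", "payload": {
  "twist": [
    [-0.4,0,0],
    [-0.4,0,0],
    [-0.4,0,0],
    [-0.4,0,0],
    [-0.4,0,0],
    [-0.4,0,0],
    [-0.4,0,0],
    [-0.4,0,0]
  ],
  "translation": [
    [0,50,20],
    [0,50,20],
    [50,50,20],
    [100,50,20],
    [140,50,20],
    [170,50,20],
    [180,50,20],
    [180,50,20]
  ],
  "grip": [24,24,24,24,24,24,24,24]
}}

```text
t: 2.5
position: [0.5781, 0.1473, 0.0598]
eef_rot: [[-0.004, 0.071, 0.997], [-0.001, 0.997, -0.071], [-1.0, -0.001, -0.004]]
wrist_force: [0.8, 0.2, 1.0]
gripper_width: 0.275
```

```bash
python3 -c "
from h import *
import cv2
goto([.5797,.1399,.035])
for n in('side','top'):
    im=imaging.capture(n);cv2.imwrite(f'pics/{n}1.png',im[:,:,::-1])
a=cv2.imread('pics/side1.png')[100:300,150:400];cv2.imwrite('pics/side1c.png',cv2.resize(a,None,fx=3,fy=3,interpolation=cv2.INTER_CUBIC))
"
```

```text
t 2.5 pos [0.5781 0.1473 0.0598] F [0.82 0.21 1.04] g 0.2750208042384849
shift [24.8 -7.2  2.2] twist [-0.05 -0.22  0.05] tool y [0.07000328 0.99754676 0.        ]
```

View pics/side1c.png

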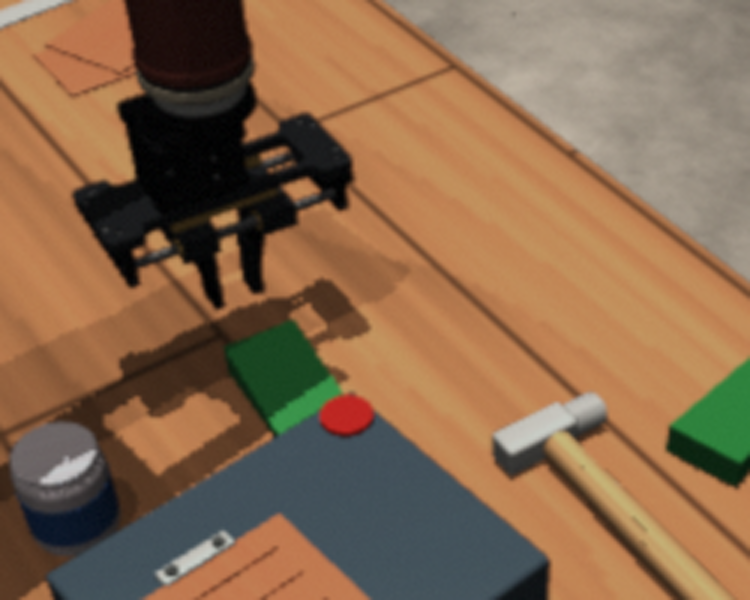

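The jaws (about (235,295) in the crop) stand behind the heel at (262,335), lined up with the wedge and clear of everything. Next I lower the hand, then push in small steps while watching force.

Request:
{"api": "arm_command", "payload": {
  "twist": [
    [0,0,0],
    [0,0,0],
    [0,0,0],
    [0,0,0],
    [0,0,0]
  ],
  "translation": [
    [15,0,1],
    [30,0,2],
    [30,-8,2],
    [30,-16,2],
    [30,-16,2]
  ],
  "grip": [24,24,24,24,24]
}}

```text
t: 3.1
position: [0.5806, 0.1305, 0.0317]
eef_rot: [[0.0, 0.072, 0.997], [-0.0, 0.997, -0.072], [-1.0, -0.0, 0.0]]
wrist_force: [-0.5, -0.4, 0.5]
gripper_width: 0.278
```

```bash
python3 -c "
from h import *
goto([.5797-.055*.07,.1199-.055,.030])"
```

```text
t 3.1 pos [0.5806 0.1305 0.0317] F [-0.46 -0.39  0.52] g 0.27828554222107926
shift [  1.7 -65.7  -0. ] twist [-0.09  0.    0.02] tool y [0.07000328 0.99754676 0.        ]
```

Request:
{"api": "arm_command", "payload": {
  "twist": [
    [0,0,0],
    [0,0,0],
    [0,0,0],
    [0,0,0],
    [0,0,0],
    [0,0,0],
    [0,0,0],
    [0,0,0]
  ],
  "translation": [
    [0,-4,0],
    [0,-8,0],
    [0,-12,0],
    [0,-16,0],
    [0,-20,0],
    [0,-24,0],
    [0,-28,0],
    [0,-32,0]
  ],
  "grip": [24,24,24,24,24,24,24,24]
}}

```text
t: 3.9
position: [0.5784, 0.0997, 0.0318]
eef_rot: [[0.001, 0.071, 0.998], [0.0, 0.998, -0.071], [-1.0, 0.0, 0.001]]
wrist_force: [-0.3, 2.4, 2.3]
gripper_width: 0.274
```

Request:
{"api": "arm_command", "payload": {
  "twist": [
    [0,0,0],
    [0,0,0],
    [0,0,0],
    [0,0,0],
    [0,0,0],
    [0,0,0],
    [0,0,0],
    [0,0,0]
  ],
  "translation": [
    [0,-4,0],
    [0,-8,0],
    [0,-12,0],
    [0,-16,0],
    [0,-20,0],
    [0,-24,0],
    [0,-28,0],
    [0,-30,0]
  ],
  "grip": [24,24,24,24,24,24,24,24]
}}

```text
t: 4.7
position: [0.576, 0.0694, 0.0315]
eef_rot: [[-0.0, 0.071, 0.997], [-0.0, 0.997, -0.071], [-1.0, -0.0, -0.0]]
wrist_force: [0.5, 1.8, 2.2]
gripper_width: 0.275
```

```bash
python3 -c "
from h import *
import cv2
goto([.5797-.055*.07,.1199-.055,.030])
for n in('side','top'):
    im=imaging.capture(n);cv2.imwrite(f'pics/{n}2.png',im[:,:,::-1])
a=cv2.imread('pics/side2.png')[130:300,150:400];a=cv2.resize(a,None,fx=3,fy=3,interpolation=cv2.INTER_CUBIC);cv2.imwrite('pics/side2c.png',a)
"
```

```text
t 4.7 pos [0.576  0.0694 0.0315] F [0.5  1.83 2.2 ] g 0.2748720629049079
shift [ 1.5 -4.5  0.1] twist [-0.04 -0.01  0.  ] tool y [0.07000328 0.99754676 0.        ]
```

View pics/side2c.png

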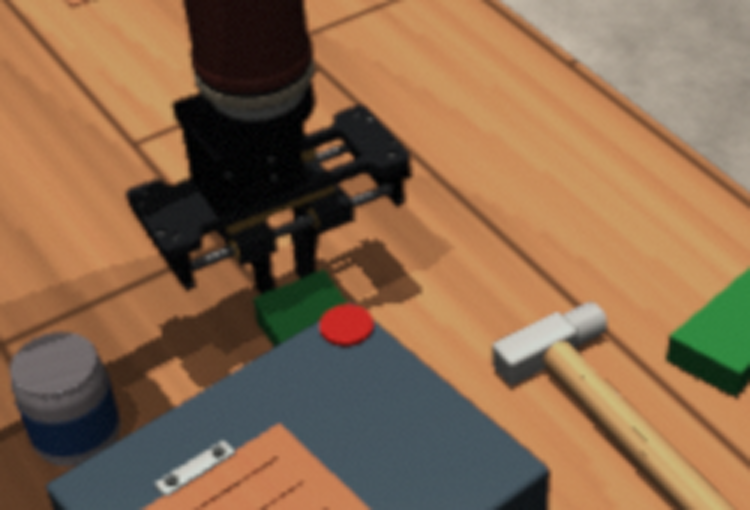

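Fingers are on the heel and the wedge slides straight at about 2 N. Now I use small steps to find the snug point.

Request:
{"api": "arm_command", "payload": {
  "twist": [
    [0,0,0],
    [0,0,0],
    [0,0,0],
    [0,0,0]
  ],
  "translation": [
    [0,-1,0],
    [0,-2,0],
    [0,-3,0],
    [0,-4,0]
  ],
  "grip": [24,24,24,24]
}}

```text
t: 5.2
position: [0.5756, 0.0659, 0.0314]
eef_rot: [[-0.0, 0.07, 0.998], [-0.0, 0.998, -0.07], [-1.0, -0.0, -0.0]]
wrist_force: [0.6, 1.4, 0.9]
gripper_width: 0.281
```

Request:
{"api": "arm_command", "payload": {
  "twist": [
    [0,0,0],
    [0,0,0],
    [0,0,0],
    [0,0,0]
  ],
  "translation": [
    [0,-1,0],
    [0,-2,0],
    [0,-3,0],
    [0,-4,0]
  ],
  "grip": [24,24,24,24]
}}

```text
t: 5.6
position: [0.5754, 0.0618, 0.0314]
eef_rot: [[-0.0, 0.071, 0.998], [-0.0, 0.998, -0.071], [-1.0, -0.0, -0.0]]
wrist_force: [-0.2, 0.9, -0.6]
gripper_width: 0.275
```

Request:
{"api": "arm_command", "payload": {
  "twist": [
    [0,0,0],
    [0,0,0],
    [0,0,0]
  ],
  "translation": [
    [0,-1,0],
    [0,-2,0],
    [0,-3,0]
  ],
  "grip": [24,24,24]
}}

```text
t: 5.9
position: [0.5753, 0.059, 0.0315]
eef_rot: [[-0.0, 0.071, 0.998], [0.0, 0.998, -0.071], [-1.0, 0.0, -0.0]]
wrist_force: [0.3, 1.3, -0.9]
gripper_width: 0.279
```

Request:
{"api": "arm_command", "payload": {
  "twist": [
    [0,0,0],
    [0,0,0],
    [0,0,0]
  ],
  "translation": [
    [0,-1,0],
    [0,-2,0],
    [0,-3,0]
  ],
  "grip": [24,24,24]
}}

```text
t: 6.2
position: [0.5752, 0.0566, 0.0316]
eef_rot: [[0.0, 0.071, 0.998], [0.001, 0.998, -0.071], [-1.0, 0.001, 0.0]]
wrist_force: [0.5, 6.0, -1.2]
gripper_width: 0.279
```

Request:
{"api": "arm_command", "payload": {
  "twist": [
    [0,0,0],
    [0,0,0],
    [0,0,0]
  ],
  "translation": [
    [0,-1,0],
    [0,-2,0],
    [0,-3,0]
  ],
  "grip": [24,24,24]
}}

```text
t: 6.5
position: [0.575, 0.0546, 0.0316]
eef_rot: [[0.0, 0.071, 0.997], [0.003, 0.997, -0.071], [-1.0, 0.003, 0.0]]
wrist_force: [0.9, 10.2, 0.1]
gripper_width: 0.275
```

Request:
{"api": "arm_command", "payload": {
  "twist": [
    [0,0,0],
    [0,0,0],
    [0,0,0]
  ],
  "translation": [
    [0,-1,0],
    [0,-2,0],
    [0,-3,0]
  ],
  "grip": [24,24,24]
}}

```text
t: 6.8
position: [0.5754, 0.0518, 0.0319]
eef_rot: [[0.002, 0.07, 0.998], [0.003, 0.998, -0.07], [-1.0, 0.003, 0.002]]
wrist_force: [3.0, 9.3, -1.9]
gripper_width: 0.276
```

Force rose to 6 N at y=0.0566 and then to about 10 N, so the wedge is snug and the stand may have moved slightly. I'll stop pushing and check.

```bash
python3 - <<'E'
from h import *
import cv2
goto([.58,.12,.030])
for n in('side','top'):
    im=imaging.capture(n);cv2.imwrite(f'pics/{n}3.png',im[:,:,::-1])
a=cv2.imread('pics/top3.png')[235:395,185:395];cv2.imwrite('pics/top3c.png',cv2.resize(a,None,fx=3.8,fy=3.75,interpolation=cv2.INTER_CUBIC))
# subpixel shifts of the stand: phase/ECC on dot+plate region
for n,b in(('top',(262,248,385,385)),('side',(170,230,335,375))):
    i0=cv2.cvtColor(cv2.imread(f'pics/{n}0.png'),6);i1=cv2.cvtColor(cv2.imread(f'pics/{n}3.png'),6)
    o0=cv2.imread(f'pics/{n}0.png').astype(float);o1=cv2.imread(f'pics/{n}3.png').astype(float)
    def dot(o):
        m=(o[:,:,2]>110)&(o[:,:,1]<70)&(o[:,:,0]<70)
        k,l,st,ce=cv2.connectedComponentsWithStats(m.astype('uint8'));j=[i for i in range(1,k) if st[i,4]>60]
        return [(st[i,4],ce[i].round(2)) for i in j]
    print(n,dot(o0),dot(o1))
E
```

```text
t 6.8 pos [0.5754 0.0518 0.0319] F [ 2.97  9.26 -1.92] g 0.27640066133399377
shift [ 2.1 68.4 -0.3] twist [-0.02  0.1  -0.16] tool y [0.07000328 0.99754676 0.        ]
top [(np.int32(255), array([274.56, 266.62]))] [(np.int32(349), array([179.59, 230.51])), (np.int32(257), array([276.32, 265.58]))]
side [(np.int32(176), array([265.11, 237.61]))] [(np.int32(188), array([266.56, 237.97]))]
```

View pics/top3c.png

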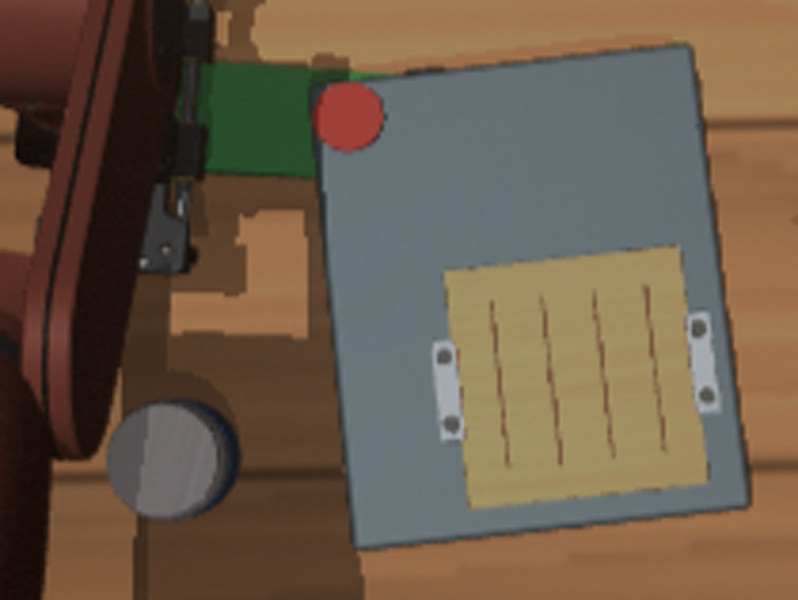

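```bash
python3 - <<'E'
from h import *
from scipy.optimize import least_squares
def tri(a,b):
    return least_squares(lambda p:np.r_[proj('top',p)-a,proj('side',p)-b],[.56,-.05,.086]).x
p0=tri([274.56,266.62],[265.11,237.61]);p1=tri([276.32,265.58],[266.56,237.97]);print(p0.round(4),p1.round(4),((p1-p0)*1000).round(1))
a=(185,235,3.8,3.75)
# stand corners before/after assuming z=.082
for A,B in(((305,92),(312,89)),((684,44),(689,45)),((748,505),(749,505)),((357,552),(357,548))):
    print(((crop('top',*B,*a,.082)-crop('top',*A,*a,.082))*1000).round(1))
E
```

```text
[ 0.56   -0.0536  0.0853] [ 0.5616 -0.057   0.0862] [ 1.6 -3.4  0.9]
[ 1.5 -3.6  0. ]
[-0.6 -2.5  0. ]
[-0.  -0.5  0. ]
[ 2. -0.  0.]
```

The red dot moved about 3.5 mm and the stand turned about 1°. The wedge is snug, so I back off.

Request:
{"api": "arm_command", "payload": {
  "twist": [
    [0,0,0],
    [0,0,0],
    [0,0,0],
    [0,0,0],
    [0,0,0],
    [0,0,0],
    [0,0,0],
    [0,0,0]
  ],
  "translation": [
    [0,3,0],
    [0,8,0],
    [0,20,0],
    [0,40,0],
    [-30,60,0],
    [-80,60,0],
    [-120,60,0],
    [-120,60,0]
  ],
  "grip": [24,24,24,24,24,24,0,0]
}}

```text
t: 7.7
position: [0.5835, 0.1109, 0.1592]
eef_rot: [[0.013, 0.07, 0.997], [0.0, 0.998, -0.07], [-1.0, 0.001, 0.012]]
wrist_force: [1.1, 0.4, -0.2]
gripper_width: 0.17
```

```bash
python3 - <<'E'
from h import *
import cv2
goto([.5616,-.057,.15])
for n in('side','top'):
    im=imaging.capture(n);cv2.imwrite(f'pics/{n}4.png',im[:,:,::-1])
    o=im.astype(float)[:,:,::-1]
    m=(o[:,:,2]>110)&(o[:,:,1]<70)&(o[:,:,0]<70)
    k,l,st,ce=cv2.connectedComponentsWithStats(m.astype('uint8'));print([(st[i,4],ce[i].round(2)) for i in range(1,k) if st[i,4]>60])
a=cv2.imread('pics/top4.png')[235:395,185:395];cv2.imwrite('pics/top4c.png',cv2.resize(a,None,fx=3.8,fy=3.75,interpolation=cv2.INTER_CUBIC))
a=cv2.imread('pics/side4.png')[170:390,150:400];cv2.imwrite('pics/side4c.png',cv2.resize(a,None,fx=2.7,fy=2.7,interpolation=cv2.INTER_CUBIC))
E
```

```text
t 7.7 pos [0.5835 0.1109 0.1592] F [ 1.1   0.42 -0.16] g 0.1698511127074701
shift [   8.8 -169.   -10.2] twist [ 0.02  0.71 -0.07] tool y [0.07000328 0.99754676 0.        ]
[(np.int32(184), array([266.36, 237.88]))]
[(np.int32(258), array([276.31, 265.6 ]))]
```

View pics/top4c.png

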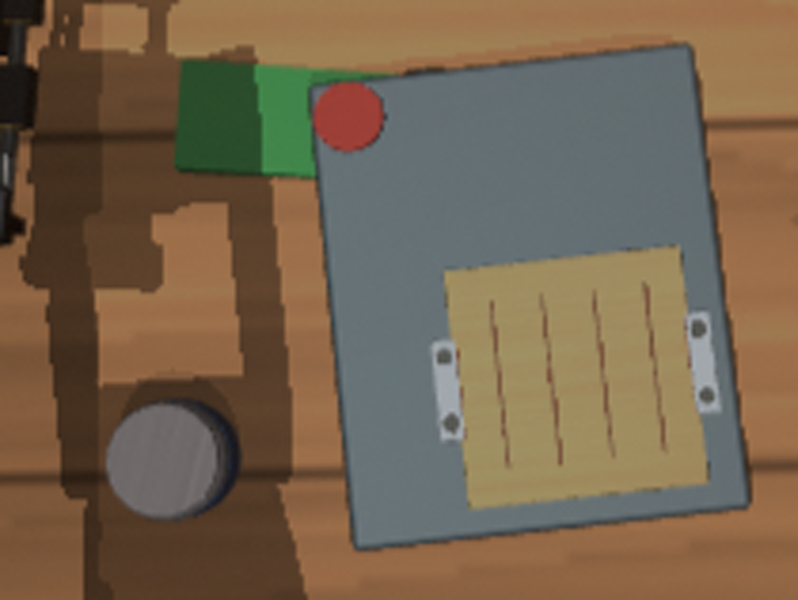

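View pics/side4c.png

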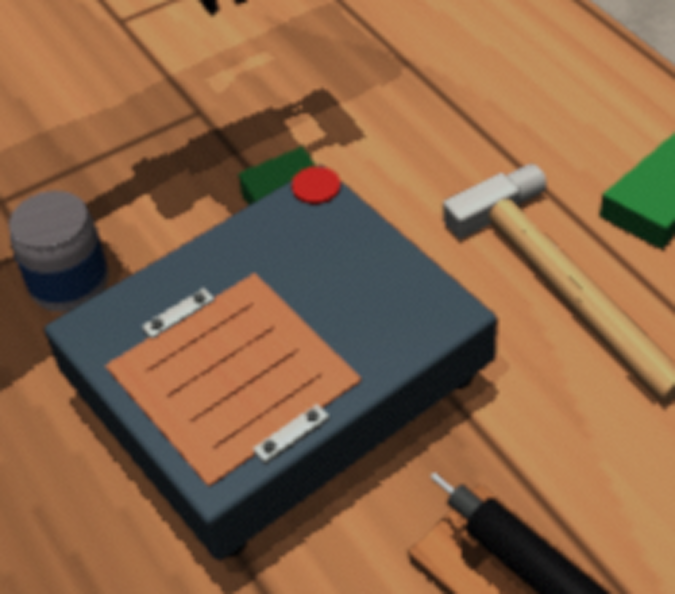

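The wedge is under the dotted corner, with its heel at about x=180 in the top crop, and the tin and hammer haven't moved. Now I move above the red dot with the fingers closed.

Request:
{"api": "arm_command", "payload": {
  "twist": [
    [0,0.7,0],
    [0,0.7,0],
    [0,0.7,0],
    [0,0.7,0],
    [0,0.7,0],
    [0,0.7,0],
    [0,0.7,0],
    [0,0.7,0]
  ],
  "translation": [
    [0,-40,-5],
    [0,-80,-10],
    [0,-120,-10],
    [0,-150,-10],
    [0,-169,-10],
    [15,-169,-10],
    [25,-169,-10],
    [25,-169,-10]
  ],
  "grip": [0,0,0,0,0,0,0,0]
}}

```text
t: 8.6
position: [0.5545, -0.0565, 0.1227]
eef_rot: [[-0.019, 0.07, 0.997], [0.003, 0.998, -0.07], [-1.0, 0.002, -0.019]]
wrist_force: [-0.9, -0.1, 0.2]
gripper_width: 0.004
```

```bash
python3 - <<'E'
from h import *
import cv2
goto([.5616,-.057,.105])
for n in('side','top'):
    im=imaging.capture(n);cv2.imwrite(f'pics/{n}5.png',im[:,:,::-1])
a=cv2.imread('pics/side5.png')[170:290,180:340];cv2.imwrite('pics/side5c.png',cv2.resize(a,None,fx=4,fy=4,interpolation=cv2.INTER_CUBIC))
E
```

```text
t 8.6 pos [ 0.5545 -0.0565  0.1227] F [-0.9  -0.05  0.21] g 0.004333093031978533
shift [17.5 -0.   7.4] twist [ 0.   -1.08 -0.09] tool y [0.07000328 0.99754676 0.        ]
```

View pics/side5c.png

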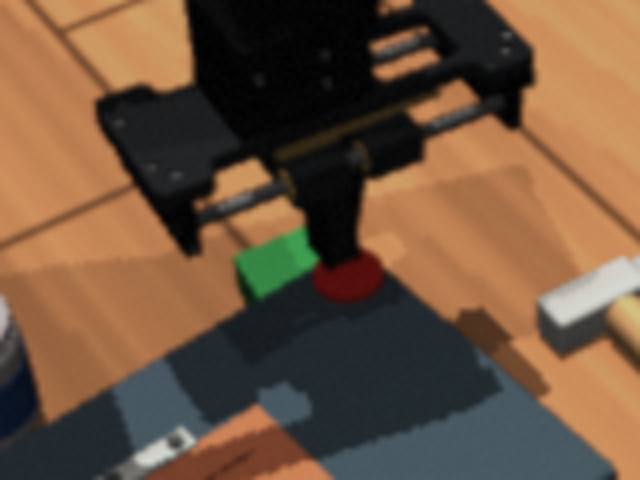

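Request:
{"api": "arm_command", "payload": {
  "twist": [
    [0,-0.7,0],
    [0,-0.7,0],
    [0,-0.7,0],
    [0,-0.7,0]
  ],
  "translation": [
    [4,0,4],
    [8,0,6],
    [10,0,6],
    [10,0,6]
  ],
  "grip": [0,0,0,0]
}}

```text
t: 9.1
position: [0.5628, -0.0583, 0.1161]
eef_rot: [[-0.001, 0.07, 0.998], [0.0, 0.998, -0.07], [-1.0, 0.0, -0.001]]
wrist_force: [0.0, 0.5, -0.5]
gripper_width: 0.008
```

```bash
python3 -c "
from h import *
goto([.5616,-.057,.105])"
```

```text
t 9.1 pos [ 0.5628 -0.0583  0.1161] F [ 0.    0.47 -0.47] g 0.007570203540498725
shift [11.1  1.2 -1.3] twist [-0.01 -0.03 -0.  ] tool y [0.07000328 0.99754676 0.        ]
```

Request:
{"api": "arm_command", "payload": {
  "twist": [
    [0,0,0],
    [0,0,0],
    [0,0,0],
    [0,0,0]
  ],
  "translation": [
    [3,1,-1],
    [6,1,-1],
    [8,1,-1],
    [8.5,1,-1]
  ],
  "grip": [0,0,0,0]
}}

```text
t: 9.5
position: [0.5617, -0.0574, 0.1076]
eef_rot: [[-0.001, 0.071, 0.998], [0.0, 0.998, -0.071], [-1.0, 0.0, -0.001]]
wrist_force: [0.3, -0.3, 0.1]
gripper_width: 0.005
```

Request:
{"api": "arm_command", "payload": {
  "twist": [
    [0,0,0],
    [0,0,0],
    [0,0,0]
  ],
  "translation": [
    [0.5,0,0],
    [1,0,0],
    [1,0,0]
  ],
  "grip": [0,0,0]
}}

```text
t: 9.8
position: [0.562, -0.0575, 0.107]
eef_rot: [[0.0, 0.071, 0.998], [0.0, 0.998, -0.071], [-1.0, 0.0, 0.0]]
wrist_force: [0.0, 0.5, -0.1]
gripper_width: 0.005
```

Request:
{"api": "arm_command", "payload": {
  "twist": [
    [0,0,0],
    [0,0,0],
    [0,0,0]
  ],
  "translation": [
    [0.5,0,0],
    [1,0,0],
    [1,0,0]
  ],
  "grip": [0,0,0]
}}

```text
t: 10.1
position: [0.5619, -0.0574, 0.1059]
eef_rot: [[-0.0, 0.07, 0.998], [0.0, 0.998, -0.07], [-1.0, 0.0, -0.0]]
wrist_force: [-0.1, -0.1, -0.0]
gripper_width: 0.004
```

Request:
{"api": "arm_command", "payload": {
  "twist": [
    [0,0,0],
    [0,0,0],
    [0,0,0]
  ],
  "translation": [
    [0.5,0,0],
    [1,0,0],
    [1,0,0]
  ],
  "grip": [0,0,0]
}}

```text
t: 10.4
position: [0.5621, -0.0575, 0.1054]
eef_rot: [[0.0, 0.071, 0.998], [-0.0, 0.998, -0.071], [-1.0, -0.0, 0.0]]
wrist_force: [-1.9, 0.7, 3.3]
gripper_width: 0.004
```

Request:
{"api": "arm_command", "payload": {
  "twist": [
    [0,0,0],
    [0,0,0],
    [0,0,0]
  ],
  "translation": [
    [0.5,0,0],
    [0.5,0,0],
    [0.5,0,0]
  ],
  "grip": [0,0,0]
}}

```text
t: 10.7
position: [0.5621, -0.0574, 0.1053]
eef_rot: [[0.0, 0.07, 0.998], [-0.0, 0.998, -0.07], [-1.0, -0.0, 0.0]]
wrist_force: [-3.0, 0.4, 7.1]
gripper_width: 0.003
```

Request:
{"api": "arm_command", "payload": {
  "twist": [
    [0,0,0],
    [0,0,0],
    [0,0,0]
  ],
  "translation": [
    [0.5,0,-0.2],
    [0.5,0,-0.2],
    [0.5,0,-0.2]
  ],
  "grip": [0,0,0]
}}

```text
t: 11.0
position: [0.5622, -0.0574, 0.1052]
eef_rot: [[0.001, 0.07, 0.998], [-0.0, 0.998, -0.07], [-1.0, -0.0, 0.001]]
wrist_force: [-3.9, 0.7, 8.9]
gripper_width: 0.008
```

Request:
{"api": "arm_command", "payload": {
  "twist": [
    [0,0,0],
    [0,0,0],
    [0,0,0]
  ],
  "translation": [
    [0.4,0,-0.4],
    [0.4,0,-0.4],
    [0.4,0,-0.4]
  ],
  "grip": [0,0,0]
}}

```text
t: 11.3
position: [0.5621, -0.0574, 0.1052]
eef_rot: [[0.002, 0.07, 0.998], [-0.0, 0.998, -0.07], [-1.0, -0.0, 0.002]]
wrist_force: [-3.3, 0.9, 10.2]
gripper_width: 0.004
```

```bash
python3 - <<'E'
from h import *
import cv2
goto([.5616,-.057,.105])
for n in('side',):
    im=imaging.capture(n);cv2.imwrite(f'pics/{n}6.png',im[:,:,::-1])
a=cv2.imread('pics/side6.png')[170:390,150:400];cv2.imwrite('pics/side6c.png',cv2.resize(a,None,fx=2.7,fy=2.7,interpolation=cv2.INTER_CUBIC))
E
```

```text
t 11.3 pos [ 0.5621 -0.0574  0.1052] F [-3.31  0.9  10.2 ] g 0.004248173803355407
shift [ 0.2  0.4 -0.6] twist [-0.02  0.1   0.01] tool y [0.07000328 0.99754676 0.        ]
```

Request:
{"api": "arm_command", "payload": {
  "twist": [
    [0,0,0],
    [0,0,0],
    [0,0,0],
    [0,0,0],
    [0,0,0],
    [0,0,0],
    [0,0,0]
  ],
  "translation": [
    [0,0,0],
    [0,0,0],
    [0,0,0],
    [0,0,0],
    [0,0,0],
    [0,0,0],
    [0,0,0]
  ],
  "grip": [0,0,0,0,0,0,0]
}}

```text
t: 12.05
position: [0.5621, -0.0574, 0.1052]
eef_rot: [[0.002, 0.07, 0.998], [-0.0, 0.998, -0.07], [-1.0, -0.0, 0.002]]
wrist_force: [-3.7, 0.8, 10.8]
gripper_width: 0.005
```

Request:
{"api": "arm_command", "payload": {
  "twist": [
    [0,0,0],
    [0,0,0],
    [0,0,0],
    [0,0,0],
    [0,0,0],
    [0,0,0]
  ],
  "translation": [
    [0,0,0],
    [0,0,0],
    [0,0,0],
    [0,0,0],
    [0,0,0],
    [0,0,0]
  ],
  "grip": [0,0,0,0,0,0]
}}

```text
t: 12.65
position: [0.5621, -0.0574, 0.1052]
eef_rot: [[0.002, 0.07, 0.998], [-0.0, 0.998, -0.07], [-1.0, -0.0, 0.002]]
wrist_force: [-3.0, 0.9, 10.5]
gripper_width: 0.007
```

Request:
{"api": "arm_command", "payload": {
  "twist": [
    [0,0,0],
    [0,0,0],
    [0,0,0],
    [0,0,0],
    [0,0,0],
    [0,0,0],
    [0,0,0],
    [0,0,0]
  ],
  "translation": [
    [-1,0,0],
    [-3,0,0],
    [-8,0,0],
    [-30,0,0],
    [-70,0,0],
    [-110,40,0],
    [-120,80,0],
    [-120,110,0]
  ],
  "grip": [0,0,0,0,0,0,0,0]
}}

```text
t: 13.45
position: [0.571, 0.0542, 0.2276]
eef_rot: [[0.007, 0.071, 0.997], [0.0, 0.998, -0.071], [-1.0, 0.001, 0.006]]
wrist_force: [-0.4, 0.9, -0.1]
gripper_width: 0.004
```

```bash
python3 - <<'E'
from h import *
import cv2
goto([.5616,-.057,.105])
for n in('side','top'):
    im=imaging.capture(n);cv2.imwrite(f'pics/{n}7.png',im[:,:,::-1])
    o=im.astype(float)[:,:,::-1]
    m=(o[:,:,2]>110)&(o[:,:,1]<70)&(o[:,:,0]<70)
    k,l,st,ce=cv2.connectedComponentsWithStats(m.astype('uint8'));print([(st[i,4],ce[i].round(2)) for i in range(1,k) if st[i,4]>60])
a=cv2.imread('pics/side7.png')[170:390,150:400];cv2.imwrite('pics/side7c.png',cv2.resize(a,None,fx=2.7,fy=2.7,interpolation=cv2.INTER_CUBIC))
E
```

```text
t 13.45 pos [0.571  0.0542 0.2276] F [-0.43  0.92 -0.13] g 0.004273162073356794
shift [ 122.5 -111.7   -2.3] twist [-0.03  0.37 -0.05] tool y [0.07000328 0.99754676 0.        ]
[(np.int32(110), array([268.37, 239.55]))]
[(np.int32(188), array([149.95, 202.87])), (np.int32(244), array([276.59, 265.7 ]))]
```

View pics/side7c.png

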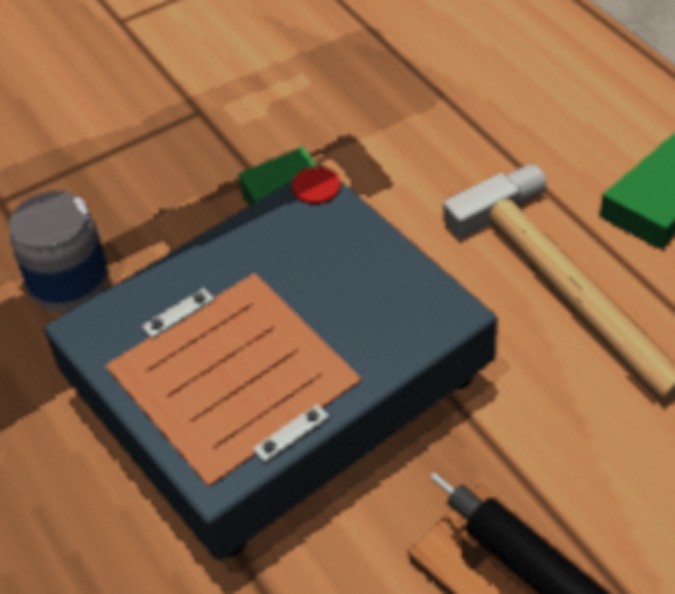

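View pics/top7.png

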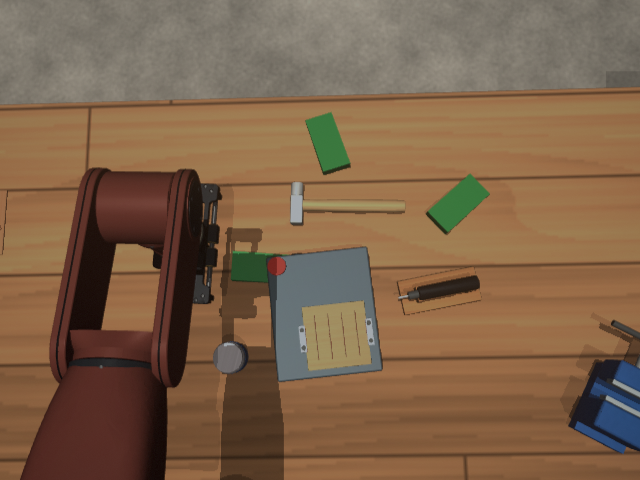

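The stand is unchanged after the press. Before handing in, I check its tilt from feature tracks between the first and last pictures, using a rigid motion fit over both views.

```bash
python3 - <<'E'
from h import *
import cv2
from scipy.optimize import least_squares
c=np.array([.4686,-.1445,0]);Rz=Ro.from_euler('z',5.98,degrees=True).as_matrix()
for tag in('4','7'):
  obs=[]
  for n in('top','side'):
    a=cv2.cvtColor(cv2.imread(f'pics/{n}0.png'),cv2.COLOR_BGR2GRAY);b=cv2.cvtColor(cv2.imread(f'pics/{n}{tag}.png'),cv2.COLOR_BGR2GRAY)
    poly=np.array([proj(n,c+Rz@np.array([x,y,.082])) for x,y in((122,102),(122,-102),(-122,-102),(-122,102))and[(.122,.102),(.122,-.102),(-.122,-.102),(-.122,.102)]])
    m=np.zeros_like(a);cv2.fillPoly(m,[poly.astype(np.int32)],255)
    p=cv2.goodFeaturesToTrack(a,80,.02,5,mask=m,blockSize=5)
    q,s1,e=cv2.calcOpticalFlowPyrLK(a,b,p,None,winSize=(11,11),maxLevel=2,criteria=(3,50,.001))
    back,s2,_=cv2.calcOpticalFlowPyrLK(b,a,q,None,winSize=(11,11),maxLevel=2,criteria=(3,50,.001))
    ok=(s1.ravel()>0)&(np.linalg.norm((back-p).reshape(-1,2),axis=1)<.1)&(np.linalg.norm((q-p).reshape(-1,2),axis=1)<5)
    for P,Q in zip(p[ok].reshape(-1,2),q[ok].reshape(-1,2)): obs.append((n,ray(n,*P,.0825),Q))
  def res(v):
    R=Ro.from_rotvec(v[:3]).as_matrix();return np.concatenate([proj(n,R@(X-c)+c+v[3:])-Q for n,X,Q in obs])
  f=least_squares(res,np.zeros(6),loss='soft_l1',f_scale=.15,x_scale=[.01]*3+[.001]*3)
  C=np.linalg.inv(f.jac.T@f.jac)*np.median(np.abs(f.fun))**2*2.2
  R=Ro.from_rotvec(f.x[:3]).as_matrix()
  print(tag,len(obs),'rms',np.median(abs(res(f.x))).round(3),'rot deg',np.degrees(f.x[:3]).round(3),'+-',np.degrees(np.sqrt(np.diag(C)[:3])).round(3),'t',(f.x[3:]*1000).round(2))
  for x,y in((.1,.08),(.1,-.08),(-.1,-.08),(-.1,.08)):
    X=c+Rz@np.array([x,y,0]);print('foot',x,y,'move mm',((R@(X-c)+c+f.x[3:]-X)*1000).round(2))
E
```

```text
4 13 rms 0.081 rot deg [ 0.56  -0.148 -0.721] +- [0.194 0.218 0.066] t [ 0.59 -2.06  2.27]
foot 0.1 0.08 move mm [ 1.71 -3.22  3.38]
foot 0.1 -0.08 move mm [-0.29 -3.41  1.86]
foot -0.1 -0.08 move mm [-0.54 -0.9   1.16]
foot -0.1 0.08 move mm [ 1.47 -0.71  2.67]
7 15 rms 0.175 rot deg [ 0.441  0.084 -0.643] +- [0.427 0.458 0.16 ] t [-0.01 -2.5   2.48]
foot 0.1 0.08 move mm [ 1.   -3.53  3.04]
foot 0.1 -0.08 move mm [-0.79 -3.71  1.79]
foot -0.1 -0.08 move mm [-1.01 -1.47  1.93]
foot -0.1 0.08 move mm [ 0.78 -1.3   3.18]
```

```bash
python3 -c "
from workcell import *
print(read_state()['wrist_force']);print(job_done())"
```

```text
[-0.35746208  0.13494676 -0.31599363]
the job is handed in; nothing more can be done
None
```

I pushed the leftmost green wedge, thin end first, under the yellow foot until it was snug. I then pressed the red dot with the closed fingers and handed the job in at about 13.5 s of the 58 s allowed.

- **Press:** I held 10.2 to 10.8 N for about 1.3 s. The fingertip height did not change during the hold (TCP z 0.1052 m). The dot top came out at about 86.2 mm, against 86 mm when level. The stand had settled about 0.2 mm as the force built from 3 to 10 N.
- **Finish:** The hand ended clear, over 100 mm above the stand. In the last pictures the tin, hammer and engraving pen are where they started.
- **Stand moved slightly:** I made the last push steps without checking between them. The push force had reached about 6 N at the snug point and then went to about 10 N. That shifted the dotted corner by about 3.5 mm and turned the stand by about 0.7 to 1 degree.
- **Level check disagreed:** A camera tilt estimate gave about 0.5 degrees, plus or minus 0.2 to 0.4 degrees, with an implausible overall rise of 2 mm. It was too noisy to settle the question, so I relied on the fingertip contact height. I did not press the other corners, so a small over-lift at the wedge, probably under 0.5 mm, is not ruled out.

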